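# Put the tractor gearshift in third through its H gate

### The arm

A 7-joint arm with a two-finger parallel gripper is mounted at the origin on the work surface. World frame = base frame: x ahead of the robot, y to its left, z up, the work surface at z = 0. Lengths are in m, angles in rad, forces in N, time in s.
With the tool pointing down it reaches from about 0.4 to 0.85 m from the base axis. Payload 4.5 kg.
Tool frame: the origin (TCP) lies between the finger pads; the fingertips stand 11 mm ahead of it and the grasp point (between the pads) lies 8 mm behind it (r.nose_length is the distance from the TCP to the fingertips, in m); z points along the fingers, y is the line along which they close (so a half turn about z gives the same grasp; the last joint's range is limited). The gripper opens to 88 mm and grips with 3 to 60 N. Pads are 18 mm wide; open, the fingers measure 123 mm over their backs; the gripper's body (75 mm by 187 mm) begins 45 mm behind the grasp point.
Start: joints at [-1.296, 0.689, -0.195, 1.565, 0.157, 0.902, -0.215], TCP at [0.149, 0.607, 0.228] pointing down, gripper open.
Joint ranges: [-3.01, 3.01], [-0.46, 2.08], [-1.47, 1.51], [0.13, 2.56], [-1, 4.14], [0.04, 2.09], [-2.66, 2.66]. Speed limits (rad/s): [2.57, 2.57, 3.14, 3.14, 3.14, 3.14, 3.14].

### API

Orientations are given as a unit quaternion [x, y, z, w].
In Python, from plant import get_state, snapshot, camera_model, r gives the robot as it stands.
- The arm moves only by the shell command python3 -m inch 'ROWS' [FORCE]. ROWS is text: rows parted by semicolons, each of 7 numbers parted by spaces: the opening, from -1 (shut) to 1 (fully open), then the shift along the tool's x, y, z in m, then the turn, a rotation vector about the tool's x, y, z in rad. A call has 1 to 20 rows; each row shifts and turns the commanded pose from where the row before left it, along the tool's axes as they then stand; what a row does not reach is not made up. A row lasts 1/12 s, in which the tool goes at most 41.7 mm and 7.16 degrees, less where a joint would pass 70% of its speed; a pose out of reach is approached as far as the arm can. A call is refused whole if a number of a shift passes 0.0417 or a number of a turn 0.125, either way. A call with a gripper value outside its range is refused whole. The fingers move at their own pace and stop on an object; FORCE is the grip in N (left out, the last holds). Time passes only in rows, so rows that do not move let the fingers close. It gives the time, the measured TCP pose, the force, the opening and the grip force at its end, in the units of the state.
- get_state(): the state, without advancing time (a new reading comes with each control period).
- snapshot(name): name is "scene" or "top"; returns (picture, depth): 480x640x3 uint8, red, green, blue; 480x640 float32, m along the optical axis (not along the pixel's ray), 0 where there is no reading.
- camera_model(name): a dict with "intrinsics" (3x3 intrinsics, pixels), "view" (4x4, takes a point from world to camera coordinates). Camera axes: x right, y down, z forward; pixel columns grow to the right and rows downward; lengths in m; the calibration is good to about 2 mm. A picture is of the moment at which its call begins. camera_model takes no time and is no camera call.
- r.finish_job(): hands the job in; it is judged then, once.
The state is a dict: "clock": time; "q": joint angles; "qd": joint speeds; "joint_torque": joint torques, N m; "tool_pos": TCP position; "eef_rot": TCP orientation; "contact_force": force on the tool from outside, world axes, zero at the start; "moment": the same for the moment, N m; "opening": opening from 0.0 (shut) to 1.0 (fully open); "finger_force": force on a finger pad.
Only numpy, scipy, OpenCV 4.12 (cv2) and the standard library are available. Lean on these libraries where they do the work, as an engineer would, in place of code of your own. Each camera call takes 0.05 s, during which the arm holds its last target. There are 200 camera calls.

### The job

The lever of the small tractor's gearshift unit on the bench has been left somewhere in the left-hand leg of its H-shaped gate. Pushing the lever with the fingertips only, never gripping it and without forcing it, bring it level with the gate's cross channel, push it across into the right-hand leg, then push it forward (away from the robot) fully home into third. Leave every tool and loose part around the unit where it lies.

Things in the scene. Friction and masses are not known exactly. Their poses are not given: they have to be found in the camera images.
- shifter: the gearshift unit, fixed to the bench: aluminium housing 130 x 110 mm with a steel gate plate on top (136 x 124 mm, upper face at 137 mm), on a plywood board 18 mm thick reaching 170 mm behind, 210 mm ahead and 120 mm to each side of the origin. Origin: on the bench straight below the lever's pivot. x: forward (away from the robot, within 0.4 rad), y: left, z: up
- gate_center (a point): centre of the H, on the gate plate's upper face, above the pivot; axes as the unit's. The legs run along x, 15 mm wide, centred 16 mm left (first ahead, second behind) and 16 mm right (third ahead, fourth behind), each ending 32 mm ahead and behind. A cross channel 17 mm wide with rounded corners joins them in the middle
- third_end (a point): the closed front end of the right-hand leg (third), on the gate plate's upper face; axes as the unit's
- knob_center (a point): centre of the lever's black ball knob, 42 mm across, 170 mm along the lever from the pivot, which is 55 mm above the bench: 225 mm above the bench when the lever is upright, some 12 mm lower in the ends of the legs. z points up along the lever
- shift (a joint): lever's lean fore and aft, rad: 0 in the cross channel, positive forward (17 mm at the knob per 0.1), stops near +0.31 (first or third) and -0.31 (second or fourth). It can cross only within about 0.04 of 0; rounded corners help from about 0.07. Friction keeps the lever where it is left; 2 to 3 N at the knob moves it
- select (a joint): lever's lean across, rad: about -0.20 in the left leg, +0.20 in the right leg, positive to the right (the unit's -y), with 0.03 of play either way in the legs; stops near -0.23 and +0.23. Friction as for shift
- gear_lever: the lever: steel shank 10 mm across, bare for about 55 mm between gate plate and lock nut, then the ball knob. Origin at the pivot, z up along the shank
- spare_knob: a spare black ball knob, 42 mm across and 45 mm tall, standing on the near right corner of the unit's board; origin at its underside
- big_nut: a loose hexagon nut, 30 mm over its corners and 13 mm thick, lying on the near left corner of the board; origin at its underside
- socket: a steel wrench socket, 30 mm across and 50 mm tall, standing on the far left corner of the board; origin at its underside
- wrench: a combination wrench 190 mm long lying along the left side of the board, its own x along its length; origin at its underside
- screwdriver: a screwdriver 200 mm long lying along the right side of the board, its own x along its length; origin at its underside
- spray_can: a blue spray can, 54 mm across and 156 mm tall, standing to the left of the board; origin at its underside
- block_plane: a small block plane 160 mm long, 48 mm wide, about 45 mm tall, to the right of the board; origin at its underside
- tape_roll: a roll of tape 100 mm across and 24 mm tall lying flat beyond the left far corner of the board; origin at its underside

How it is judged:
On the way, in this order (a step that is already met when the one before it is completed fails the run):
1. the lever has crossed into the right-hand leg by the cross channel (value of joint select above 0.14 rad and value of joint shift between -0.15 and 0.15 rad), for 0.02 s.
2. the lever is fully home in third (value of joint select above 0.14 rad and value of joint shift above 0.26 rad), for 0.1 s.
At the end, for the whole second after the job is handed in: The lever stands in third, still: across at more than 0.14 rad to the right and forward by more than 0.26 rad (the stop is at about 0.31, so within about 8 mm of it at the knob) (all of step 2 and velocity of joint shift between -0.05 and 0.05 rad/s); the robot touches nothing.
It fails at once if the lever is gripped: fingers press on opposite sides of its knob or shank at once (over 2 N each) ((contact force between the fingers and gear_lever_c0 above 2 N and contact force between the fingers and gear_lever_c1 above 2 N) or (contact force between the fingers and gear_lever_c2 above 2 N and contact force between the fingers and gear_lever_c3 above 2 N) or (contact force between the fingers and gear_lever_c4 above 2 N and contact force between the fingers and gear_lever_c5 above 2 N) or (contact force between the fingers and gear_lever_c6 above 2 N and contact force between the fingers and gear_lever_c7 above 2 N)).
It fails at once if the lever is forced: more than 80 N from the fingers (contact force between the fingers and gear_lever above 80 N).
It fails at once if a tool or loose part around the unit is shifted by more than 20 mm, lifted or knocked over (distance of any of spare_knob, big_nut, socket, wrench, screwdriver, spray_can, block_plane, tape_roll from where it was at the start of the episode above 0.02 m or angle between any of spare_knob, socket, spray_can's own z axis and vertical above 0.5 rad).
It also fails if it takes over 61 s, if anything falls off the work surface, if the arm or the gripper's body presses on something with over 40 N, if the wrist force passes 120 N, or if a joint passes its speed limit or range.

## Working session

There is one attempt and no reset: what is moved stays moved. The work goes in short steps, Python scripts to look and compute and a shell command to move; the robot and the scene stay as the last step left them, time stands still between calls to the robot, and variables do not carry over. Pictures are saved under pics/ and viewed, at most 10 in all, crops included, and the job is handed in when it is done.

```bash
ls; mkdir -p pics; python3 - <<'E'
from plant import *
import cv2,numpy as np
s=get_state();print({k:np.round(v,3) for k,v in s.items()})
for n in("scene","top"):
    p,d=snapshot(n);cv2.imwrite(f"pics/{n}0.png",p[:,:,::-1]);np.savez(f"{n}0.npz",p=p,d=d)
    m=camera_model(n);print(n,np.round(m["intrinsics"],1).tolist(),np.round(m["view"],3).tolist())
E
```

```text
pics
{'clock': np.float64(0.0), 'q': array([-1.296,  0.69 , -0.195,  1.566,  0.157,  0.903, -0.215]), 'qd': array([ 0.001,  0.001,  0.002,  0.   , -0.001,  0.001,  0.002]), 'joint_torque': array([-0.0000e+00, -5.2756e+01, -1.2670e+00, -1.5343e+01, -5.3000e-02,
        7.0000e-03,  0.0000e+00]), 'tool_pos': array([0.149, 0.606, 0.227]), 'eef_rot': array([ 0.12 ,  0.993, -0.001, -0.   ]), 'contact_force': array([-0.26 ,  0.089,  0.593]), 'moment': array([ 0.044, -0.006, -0.045]), 'finger_force': np.float64(0.0), 'opening': np.float64(1.001)}
scene [[583.3, 0.0, 316.4], [0.0, 583.3, 243.3], [0.0, 0.0, 1.0]] [[-0.83, 0.558, -0.015, 0.486], [0.397, 0.572, -0.718, -0.161], [-0.392, -0.602, -0.696, 1.797], [0.0, 0.0, 0.0, 1.0]]
top [[477.4, 0.0, 324.6], [0.0, 477.4, 234.1], [0.0, 0.0, 1.0]] [[-0.013, -1.0, -0.023, 0.059], [-0.998, 0.015, -0.065, 0.638], [0.065, 0.022, -0.998, 1.011], [0.0, 0.0, 0.0, 1.0]]
```

View pics/scene0.png

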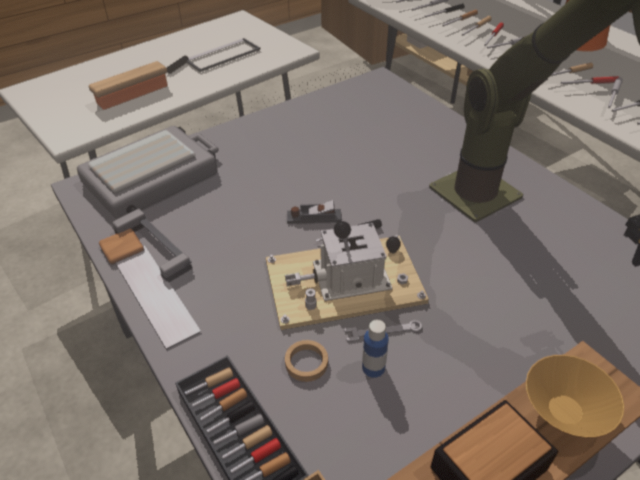

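View pics/top0.png

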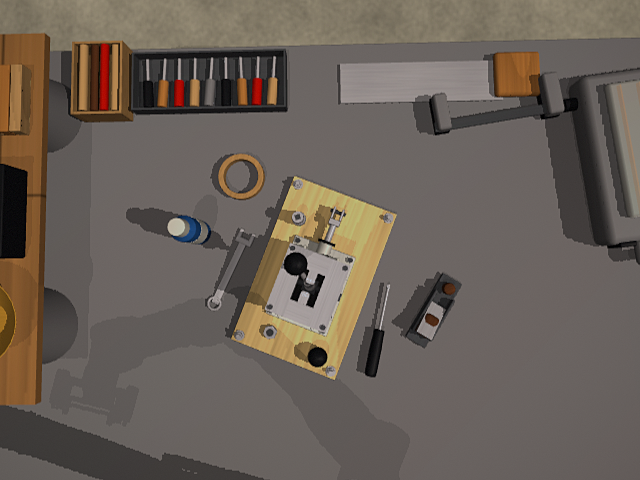

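The top view shows the knob at about (295,263), near the forward end of the left leg, with the H at about (308,290). The board's corners are (293,177), (396,213), (335,379) and (232,337).

```bash
cat >h.py <<'E'
from plant import *
import cv2,numpy as np
def cloud(n,d):
    m=camera_model(n);K=m["intrinsics"];V=np.array(m["view"])
    v,u=np.mgrid[:480,:640];c=np.stack([(u-K[0][2])/K[0][0]*d,(v-K[1][2])/K[1][1]*d,d],-1)
    return (c-V[:3,3])@V[:3,:3]
def ball(P,c0,r=.021):
    from scipy.optimize import least_squares
    return least_squares(lambda c:np.linalg.norm(P-c,axis=1)-r,c0,loss='soft_l1',f_scale=.001)
E
python3 - <<'E'
from h import *
for n in("top","scene"):
    z=np.load(n+"0.npz");W=cloud(n,z["d"]);p=z["p"].astype(int);ok=z["d"]>0
    near=ok&(np.hypot(W[...,0]-.35,W[...,1]-.08)<.3)
    if n=="top":
        near&=False; near[170:390,220:410]=True; near&=ok
        b=near&(abs(W[...,2]-.018)<.006)
        r_=cv2.minAreaRect(W[b][:,:2].astype(np.float32)*1000);print("board",r_)
    else: near&=False; near[200:330,260:430]=True; near&=ok
    g=near&(abs(W[...,2]-.137)<.006)
    print(n,"plate",g.sum(),np.median(W[g][:,2]),cv2.minAreaRect(W[g][:,:2].astype(np.float32)*1000))
    k=near&(W[...,2]>.19)&(p.sum(-1)<150)
    P=W[k];f=ball(P,np.r_[np.median(P[:,:2],axis=0),P[:,2].max()-.02]);print("knob",k.sum(),f.x.round(4),np.abs(f.fun).mean())
p=np.load("top0.npz")["p"][165:390,215:465]
cv2.imwrite("pics/c.png",cv2.resize(p[:,:,::-1],None,fx=2.6,fy=2.6,interpolation=2))
E
```

```text
board ((560.843505859375, 72.73390197753906), (469.95587158203125, 382.2991943359375), 3.843313455581665)
top plate 3605 0.13591223096419797 ((528.8353271484375, 82.3274917602539), (124.198974609375, 136.34666442871094), 68.31368255615234)
knob 416 [0.5743 0.098  0.2167] 0.0007481421543845264
scene plate 1595 0.13569413724932525 ((532.2373657226562, 83.26728057861328), (131.8134765625, 138.34226989746094), 68.13717651367188)
knob 110 [0.577  0.0981 0.2175] 0.0018934121057182286
```

View pics/c.png

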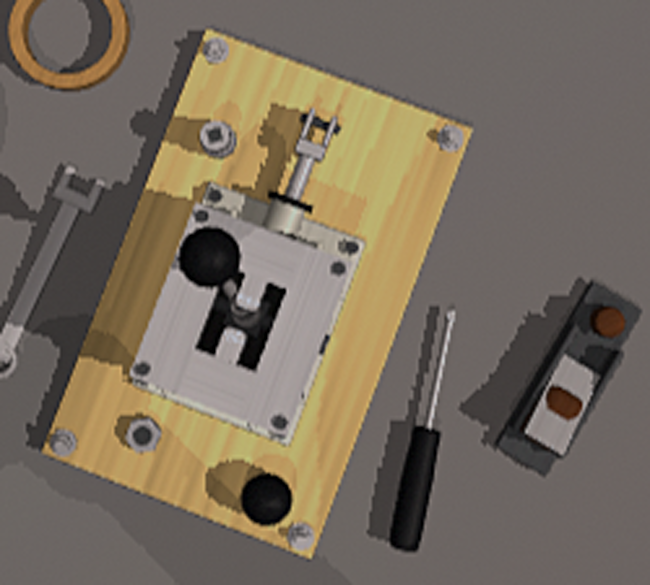

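The unit is at (0.529, 0.082) with a yaw of -0.38. The knob sits 36 mm ahead and 32 mm left of centre, so shift is about +0.22. After turning the tool by 0.14, its x points back, y left and z down. I'll close the gripper, rise and travel.

```bash
python3 -m inch '-1 0 0 -0.035 0 0 0.07; -1 0 0 -0.035 0 0 0.07; -1 -0.03 -0.015 0 0 0 0; -1 -0.03 -0.015 0 0 0 0; -1 -0.03 -0.015 0 0 0 0; -1 -0.03 -0.015 0 0 0 0; -1 -0.03 -0.015 0 0 0 0; -1 -0.03 -0.015 0 0 0 0; -1 -0.03 -0.015 0 0 0 0; -1 -0.03 -0.015 0 0 0 0; -1 -0.03 -0.015 0 0 0 0; -1 -0.03 -0.015 0 0 0 0; -1 -0.03 -0.015 0 0 0 0; -1 -0.03 -0.015 0 0 0 0; -1 -0.03 -0.015 0 0 0 0; -1 -0.03 -0.015 0 0 0 0; -1 -0.03 -0.015 0 0 0 0; -1 -0.03 -0.015 0 0 0 0; -1 0 0 0 0 0 0; -1 0 0 0 0 0 0'
cat >>h.py <<'E'
f=np.array([.9285,-.3714]);l=np.array([.3714,.9285]);G=np.array([.529,.082])
def where():
    s=get_state();p=s["tool_pos"];d=p[:2]-G;q=np.array(s["eef_rot"])
    print("t %.2f tool fwd %.4f left %.4f z %.4f"%(s["clock"],d@f,d@l,p[2]),"force",np.round(s["contact_force"],1))
    from scipy.spatial.transform import Rotation as R
    M=R.from_quat(q).as_matrix();print("x.(-f,-l) %.3f %.3f zz %.3f"%(M[:2,0]@-f,M[:2,0]@l,M[2,2]),"open",s["opening"])
def knob(n="top",save=None,box=.06):
    p,d=snapshot(n);W=cloud(n,d)
    if save: cv2.imwrite(save,p[:,:,::-1])
    D=W[...,:2]-G;a=D@f;b=D@l
    k=(d>0)&(abs(a)<.08)&(abs(b)<.07)&(W[...,2]>.19)&(W[...,2]<.25)&(p.astype(int).sum(-1)<150)
    P=W[k];F=ball(P,np.r_[np.median(P[:,:2],axis=0),.217]);c=F.x
    print(n,k.sum(),"knob fwd %.4f left %.4f z %.4f"%((c[:2]-G)@f,(c[:2]-G)@l,c[2]),"res %.4f"%np.abs(F.fun).mean())
E
python3 -c "from h import *;where()"
```

```text
clock: 1.77
tool_pos: [0.5064, 0.2034, 0.2974]
eef_rot: [0.192, 0.981, -0.001, -0.0]
contact_force: [-0.0, 1.0, 0.3]
opening: 0.004
finger_force: 0.0
t 1.77 tool fwd -0.0661 left 0.1044 z 0.2974 force [-0.   1.   0.3]
x.(-f,-l) 1.000 0.005 zz -1.000 open 0.0035603348068798273
```

```bash
python3 -m inch '-1 -0.026 -0.012 0 0 0 0; -1 -0.026 -0.012 0 0 0 0; -1 -0.026 -0.012 0 0 0 0; -1 -0.026 -0.012 0 0 0 0; -1 -0.026 -0.012 0 0 0 0; -1 -0.026 -0.012 0 0 0 0; -1 0 0 0 0 0 0; -1 0 0 0.02 0 0 0; -1 0 0 0.02 0 0 0; -1 0 0 0.02 0 0 0; -1 0 0 0.02 0 0 0; -1 0 0 0 0 0 0'
python3 -c "
from h import *
where();knob('scene','pics/s1.png')"
```

```text
clock: 2.77
tool_pos: [0.6198, 0.0827, 0.2139]
eef_rot: [0.188, 0.982, -0.001, -0.004]
contact_force: [-0.5, -0.1, -0.6]
opening: 0.004
finger_force: 0.0
t 2.77 tool fwd 0.0840 left 0.0344 z 0.2139 force [-0.5 -0.1 -0.6]
x.(-f,-l) 1.000 -0.003 zz -1.000 open 0.004249758913644048
scene 28 knob fwd 0.0398 left 0.0332 z 0.2215 res 0.0010
```

View pics/s1.png

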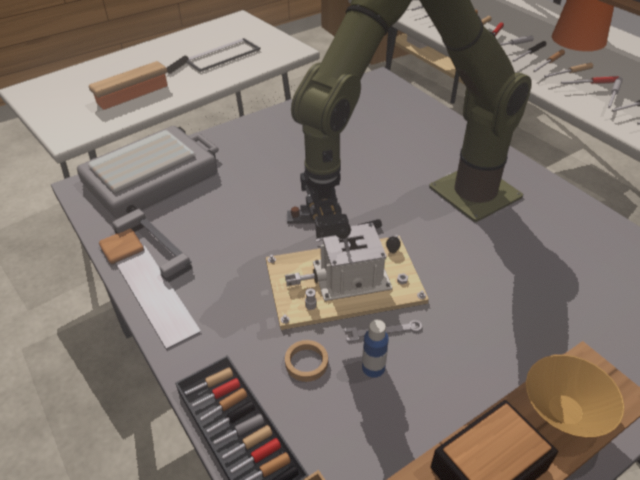

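The fingers stand just ahead of the knob at about (330,225) and hide it. I'll push back slowly.

```bash
python3 -m inch '-1 0.008 0 0 0 0 0; -1 0.008 0 0 0 0 0; -1 0.006 0 0 0 0 0; -1 0.006 0 0 0 0 0; -1 0.006 0 0 0 0 0; -1 0.006 0 0 0 0 0; -1 0.004 0 0 0 0 0; -1 0 0 0 0 0 0; -1 0 0 0 0 0 0'
python3 -c "
from h import *
where();knob('top','pics/t2.png');knob('scene')"
```

```text
clock: 3.57
tool_pos: [0.5867, 0.0979, 0.2218]
eef_rot: [0.189, 0.982, 0.002, 0.005]
contact_force: [3.8, -0.7, 11.3]
opening: 0.01
finger_force: 4.7
t 3.57 tool fwd 0.0476 left 0.0362 z 0.2218 force [ 3.8 -0.7 11.3]
x.(-f,-l) 1.000 0.001 zz -1.000 open 0.010037198553423794
  return _methods._mean(a, axis=axis, dtype=dtype,
  ret = um.true_divide(
Traceback (most recent call last):
  File "h.py", line 21, in knob
    P=W[k];F=ball(P,np.r_[np.median(P[:,:2],axis=0),.217]);c=F.x
             ~~~~^^^^^^^^^^^^^^^^^^^^^^^^^^^^^^^^^^^^^^^^^
  File "h.py", line 9, in ball
    return least_squares(lambda c:np.linalg.norm(P-c,axis=1)-r,c0,loss='soft_l1',f_scale=.001)
ValueError: Initial guess is outside of provided bounds
```

View pics/t2.png

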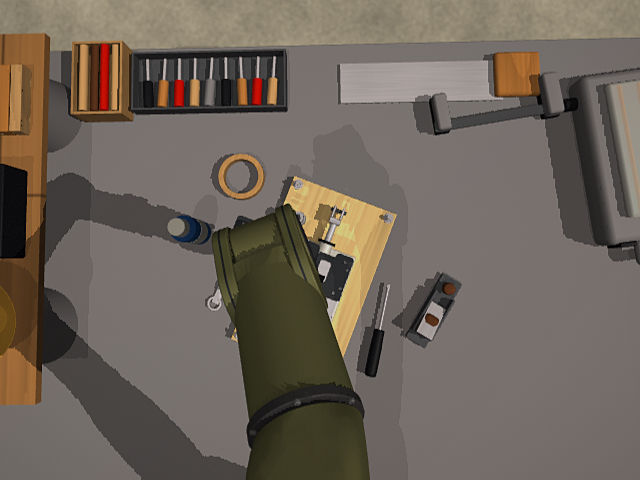

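```bash
python3 -m inch '-1 0 0 0 0 0 0; -1 0 0 0 0 0 0'
python3 -c "
from h import *
where();p,d=snapshot('scene');cv2.imwrite('pics/s2.png',cv2.resize(p[170:300,270:430,::-1],None,fx=4.5,fy=4.5,interpolation=2))"
```

```text
clock: 3.78
tool_pos: [0.5867, 0.0979, 0.2217]
eef_rot: [0.19, 0.982, 0.002, 0.005]
contact_force: [4.5, -2.0, 12.3]
opening: 0.005
finger_force: 4.9
t 3.78 tool fwd 0.0477 left 0.0362 z 0.2217 force [ 4.5 -2.  12.3]
x.(-f,-l) 1.000 0.001 zz -1.000 open 0.00468044626374001
```

View pics/s2.png

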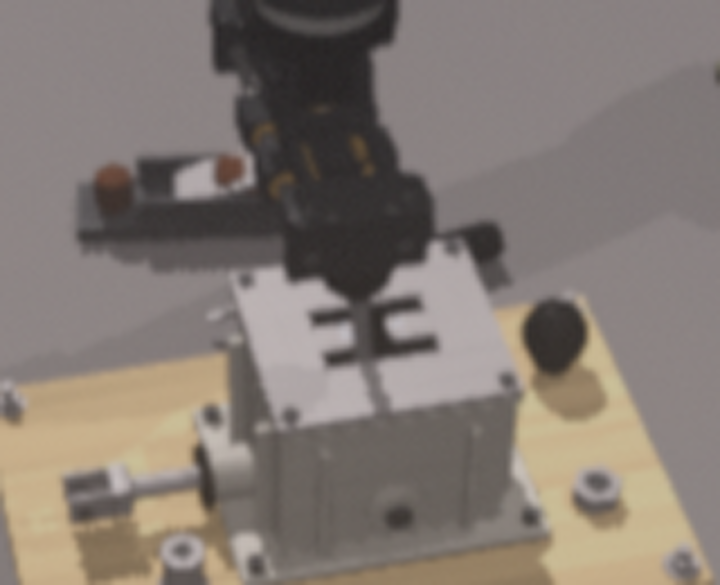

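The shank already stands near the cross channel in the left leg, at about (370,345) in the crop. But the tool is being pushed up, so I'll check the geometry.

```bash
python3 - <<'E'
from h import *
print(r.nose_length,[a for a in dir(r) if a[0]!='_'])
where()
p,d=snapshot('scene');W=cloud('scene',d);D=W[...,:2]-G;a=D@f;b=D@l;z=W[...,2]
m=(d>0)&(abs(a)<.12)&(b<.16)&(b>-.1)&(z>.14)
for z0 in np.arange(.14,.30,.008):
    k=m&(z>=z0)&(z<z0+.008)
    if k.sum(): print("%.3f n%d fwd %.3f..%.3f left %.3f..%.3f"%(z0,k.sum(),a[k].min(),a[k].max(),b[k].min(),b[k].max()))
E
```

```text
0.011 ['Unreachable', 'finish_job', 'nose_length']
t 3.83 tool fwd 0.0477 left 0.0362 z 0.2217 force [ 4.6 -0.9 11.8]
x.(-f,-l) 1.000 0.001 zz -1.000 open 0.0048973251846854485
0.140 n41 fwd -0.061..0.067 left -0.051..0.071
0.148 n7 fwd 0.009..0.018 left 0.023..0.027
0.156 n10 fwd 0.012..0.020 left 0.021..0.029
0.164 n5 fwd 0.014..0.021 left 0.026..0.028
0.172 n8 fwd 0.014..0.022 left 0.027..0.032
0.180 n5 fwd 0.015..0.022 left 0.031..0.033
0.188 n6 fwd 0.016..0.026 left 0.034..0.037
0.204 n10 fwd 0.016..0.041 left 0.034..0.052
0.212 n27 fwd 0.005..0.041 left 0.043..0.057
0.220 n33 fwd 0.009..0.041 left 0.045..0.057
0.228 n2 fwd 0.025..0.032 left 0.055..0.055
0.292 n50 fwd 0.013..0.080 left -0.041..0.125
```

The lever is at shift of about 0.14, and the tips are riding on the knob's flank. I'll back off, go lower and push on the knob's full side.

```bash
python3 -m inch '-1 -0.015 0 0 0 0 0; -1 -0.015 0 0 0 0 0; -1 0 0 0 0 0 0; -1 0 0 0.008 0 0 0; -1 0 0 0.008 0 0 0; -1 0 0 0 0 0 0'
python3 -c "
from h import *
where()"
```

```text
clock: 4.38
tool_pos: [0.6079, 0.0866, 0.1998]
eef_rot: [0.189, 0.982, -0.001, -0.002]
contact_force: [0.7, -0.2, 0.2]
opening: 0.003
finger_force: 0.0
t 4.38 tool fwd 0.0716 left 0.0336 z 0.1998 force [ 0.7 -0.2  0.2]
x.(-f,-l) 1.000 -0.001 zz -1.000 open 0.00309276472088466
```

Push back gently toward tool fwd about 0.045 first.

```bash
python3 -m inch '-1 0.006 0 0 0 0 0; -1 0.006 0 0 0 0 0; -1 0.005 0 0 0 0 0; -1 0.005 0 0 0 0 0; -1 0.005 0 0 0 0 0; -1 0 0 0 0 0 0; -1 0 0 0 0 0 0'
cat >>h.py <<'E'
def shank():
    where()
    p,d=snapshot('scene');W=cloud('scene',d);D=W[...,:2]-G;a=D@f;b=D@l;z=W[...,2]
    m=(d>0)&(abs(a)<.06)&(abs(b)<.06)&(z>.147)&(z<.19)
    m&=abs(a-np.median(a[m]))<.012
    n=m.sum();print(n,"shift %.3f select %.3f"%(np.median(np.arctan(a[m]/(z[m]-.055))),-np.median(np.arctan((b[m]-.003)/(z[m]-.055)))))
    return p,d
E
python3 -c "
from h import *
shank()"
```

```text
clock: 4.97
tool_pos: [0.5854, 0.0963, 0.2024]
eef_rot: [0.189, 0.982, 0.0, 0.0]
contact_force: [1.1, 0.4, 1.0]
opening: 0.006
finger_force: 0.5
t 4.97 tool fwd 0.0471 left 0.0342 z 0.2024 force [1.1 0.4 1. ]
x.(-f,-l) 1.000 0.000 zz -1.000 open 0.0056602201436449714
38 shift 0.111 select -0.213
```

```bash
python3 -m inch '-1 0.005 0 0 0 0 0; -1 0.005 0 0 0 0 0; -1 0.005 0 0 0 0 0; -1 0.003 0 0 0 0 0; -1 0 0 0 0 0 0; -1 0 0 0 0 0 0'
python3 -c "
from h import *
shank()"
```

```text
clock: 5.52
tool_pos: [0.5677, 0.1031, 0.2016]
eef_rot: [0.189, 0.982, -0.0, -0.001]
contact_force: [0.3, -0.7, 0.7]
opening: 0.004
finger_force: 0.4
t 5.52 tool fwd 0.0281 left 0.0339 z 0.2016 force [ 0.3 -0.7  0.7]
x.(-f,-l) 1.000 -0.000 zz -1.000 open 0.003540305547871758
43 shift 0.003 select -0.215
```

```bash
python3 -m inch '-1 -0.015 0 0 0 0 0; -1 -0.015 0 0 0 0 0; -1 0 0.025 0 0 0 0; -1 0 0.025 0 0 0 0; -1 0 0.02 0 0 0 0; -1 0 0 0 0 0 0; -1 0.02 0 0 0 0 0; -1 0.02 0 0 0 0 0; -1 0.018 0 0 0 0 0; -1 0 0 0 0 0 0; -1 0 0 0 0 0 0'
python3 -c "
from h import *
where();knob('top')
p,d=snapshot('scene');W=cloud('scene',d)"
```

```text
clock: 6.48
tool_pos: [0.5678, 0.1784, 0.2018]
eef_rot: [0.189, 0.982, -0.0, -0.001]
contact_force: [0.4, -0.0, 0.3]
opening: 0.008
finger_force: 0.0
t 6.48 tool fwd 0.0003 left 0.1039 z 0.2018 force [ 0.4 -0.   0.3]
x.(-f,-l) 1.000 -0.001 zz -1.000 open 0.008426916827387311
top 36 knob fwd -0.0051 left 0.0318 z 0.2204 res 0.0003
```

```bash
python3 -m inch '-1 0 -0.01 0 0 0 0; -1 0 -0.01 0 0 0 0; -1 0 -0.008 0 0 0 0; -1 0 -0.006 0 0 0 0; -1 0 -0.006 0 0 0 0; -1 0 -0.006 0 0 0 0; -1 0 -0.006 0 0 0 0; -1 0 -0.006 0 0 0 0; -1 0 0 0 0 0 0'
python3 -c "
from h import *
shank()"
```

```text
clock: 7.33
tool_pos: [0.547, 0.1231, 0.2021]
eef_rot: [0.19, 0.982, -0.0, 0.0]
contact_force: [1.0, 2.4, 3.4]
opening: 0.005
finger_force: 1.3
t 7.33 tool fwd 0.0015 left 0.0448 z 0.2021 force [1.  2.4 3.4]
x.(-f,-l) 1.000 0.001 zz -1.000 open 0.005064085652714289
24 shift 0.016 select -0.076
```

Crossing smoothly, so continue.

```bash
python3 -m inch '-1 0 -0.006 0 0 0 0; -1 0 -0.006 0 0 0 0; -1 0 -0.006 0 0 0 0; -1 0 -0.006 0 0 0 0; -1 0 -0.006 0 0 0 0; -1 0 -0.006 0 0 0 0; -1 0 -0.003 0 0 0 0; -1 0 0 0 0 0 0'
python3 -c "
from h import *
shank()"
```

```text
clock: 8.05
tool_pos: [0.5319, 0.0867, 0.2016]
eef_rot: [0.19, 0.982, -0.001, -0.001]
contact_force: [1.0, 0.7, 0.8]
opening: 0.004
finger_force: 0.6
t 8.05 tool fwd 0.0010 left 0.0054 z 0.2016 force [1.  0.7 0.8]
x.(-f,-l) 1.000 0.002 zz -1.000 open 0.003871799941453077
33 shift -0.006 select 0.157
```

```bash
python3 -m inch '-1 0 -0.003 0 0 0 0; -1 0 -0.002 0 0 0 0; -1 0 0 0 0 0 0; -1 0 0 0 0 0 0'
python3 -c "
from h import *
shank()"
```

```text
clock: 8.43
tool_pos: [0.5306, 0.0836, 0.2017]
eef_rot: [0.189, 0.982, -0.0, -0.0]
contact_force: [0.9, 1.3, -0.8]
opening: 0.006
finger_force: 0.6
t 8.43 tool fwd 0.0009 left 0.0021 z 0.2017 force [ 0.9  1.3 -0.8]
x.(-f,-l) 1.000 0.000 zz -1.000 open 0.006045140166172178
41 shift 0.005 select 0.164
```

```bash
python3 -m inch '-1 0 0.015 0 0 0 0; -1 0 0.02 0 0 0 0; -1 0 0 0 0 0 0; -1 0.02 0 0 0 0 0; -1 0.02 0 0 0 0 0; -1 0.02 0 0 0 0 0; -1 0 0 0 0 0 0; -1 0 -0.025 0 0 0 0; -1 0 -0.025 0 0 0 0; -1 0 -0.023 0 0 0 0; -1 0 0 0 0 0 0; -1 -0.01 0 0 0 0 0; -1 -0.008 0 0 0 0 0; -1 -0.006 0 0 0 0 0; -1 -0.006 0 0 0 0 0; -1 -0.006 0 0 0 0 0; -1 -0.006 0 0 0 0 0; -1 0 0 0 0 0 0'
python3 -c "
from h import *
shank()"
```

```text
clock: 9.98
tool_pos: [0.5015, 0.0553, 0.2018]
eef_rot: [0.189, 0.982, 0.0, 0.001]
contact_force: [-0.1, 0.6, 0.1]
opening: 0.005
finger_force: 0.5
t 9.98 tool fwd -0.0156 left -0.0350 z 0.2018 force [-0.1  0.6  0.1]
x.(-f,-l) 1.000 0.000 zz -1.000 open 0.005196213583968162
61 shift 0.094 select 0.173
```

```bash
python3 -m inch '-1 -0.006 0 0 0 0 0; -1 -0.006 0 0 0 0 0; -1 -0.006 0 0 0 0 0; -1 -0.006 0 0 0 0 0; -1 -0.005 0 0 0 0 0; -1 -0.004 0 0 0 0 0; -1 -0.003 0 0 0 0 0; -1 0 0 0 0 0 0; -1 0 0 0 0 0 0'
python3 -c "
from h import *
shank()"
```

```text
clock: 10.78
tool_pos: [0.534, 0.0413, 0.202]
eef_rot: [0.189, 0.982, 0.0, 0.001]
contact_force: [-0.4, 0.2, -0.4]
opening: 0.006
finger_force: 0.4
t 10.78 tool fwd 0.0198 left -0.0359 z 0.2020 force [-0.4  0.2 -0.4]
x.(-f,-l) 1.000 0.001 zz -1.000 open 0.006493320611159953
67 shift 0.303 select 0.177
```

A little more, to feel the stop.

```bash
python3 -m inch '-1 -0.002 0 0 0 0 0; -1 -0.002 0 0 0 0 0; -1 -0.002 0 0 0 0 0; -1 0 0 0 0 0 0; -1 0 0 0 0 0 0'
python3 -c "
from h import *
shank()"
```

```text
clock: 11.25
tool_pos: [0.5389, 0.0394, 0.2018]
eef_rot: [0.189, 0.982, -0.0, -0.0]
contact_force: [-2.0, 0.8, -1.8]
opening: 0.007
finger_force: 1.1
t 11.25 tool fwd 0.0250 left -0.0359 z 0.2018 force [-2.   0.8 -1.8]
x.(-f,-l) 1.000 0.000 zz -1.000 open 0.007122264731943882
60 shift 0.336 select 0.181
```

```bash
python3 -m inch '-1 -0.002 0 0 0 0 0; -1 -0.001 0 0 0 0 0; -1 0 0 0 0 0 0; -1 0 0 0 0 0 0'
python3 -c "
from h import *
shank()"
python3 -m inch '-1 0.015 0 0 0 0 0; -1 0.03 0 0 0 0 0; -1 0.03 0 0 0 0 0; -1 0 0 -0.03 0 0 0; -1 0 0 -0.03 0 0 0; -1 0.03 0 -0.02 0 0 0; -1 0.03 0 0 0 0 0; -1 0 0 0 0 0 0; -1 0 0 0 0 0 0; -1 0 0 0 0 0 0' | head -2
python3 -c "
from h import *
p,d=shank();cv2.imwrite('pics/end.png',p[120:420,200:500,::-1]);knob('scene')"
```

```text
clock: 11.63
tool_pos: [0.5404, 0.0388, 0.2015]
eef_rot: [0.189, 0.982, -0.0, -0.002]
contact_force: [-4.4, 2.9, -1.2]
opening: 0.002
finger_force: 2.6
t 11.63 tool fwd 0.0267 left -0.0359 z 0.2015 force [-4.4  2.9 -1.2]
x.(-f,-l) 1.000 -0.000 zz -1.000 open 0.0020464424614749155
62 shift 0.340 select 0.174
clock: 12.52
tool_pos: [0.4181, 0.0882, 0.2824]
t 12.52 tool fwd -0.1053 left -0.0355 z 0.2824 force [ 0.4 -0.5 -0.7]
x.(-f,-l) 1.000 0.001 zz -1.000 open 0.0028466490187742887
64 shift 0.337 select 0.177
scene 153 knob fwd 0.0544 left -0.0313 z 0.2125 res 0.0015
```

View pics/end.png

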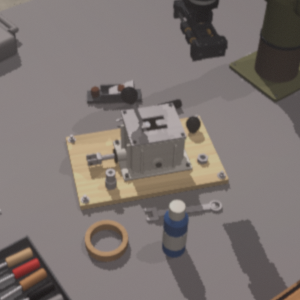

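The final picture shows the knob at about (130,95) in the crop, leaning forward and right into third. The stop was felt at about 5 N, the tools are where they were, and the arm is clear.

```bash
python3 -c "
from plant import r
print(r.finish_job())"
```

```text
the job is handed in; nothing more can be done
None
```

I pushed the lever across into the right-hand leg and forward to its stop in third. The last camera measurement gave shift about 0.34 and select about 0.18 rad, with the arm clear and the tools apparently where they lay. The job is handed in; no verdict was returned.

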